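Stroke the roller row to check that every roller turns

TASK

Check the short roller unit: with the fingertips, stroke gently along the tops of its white rollers from the red end to the grey end, so that every roller turns visibly toward the grey end, and leave them turned. Keep the touch light enough that the sprung bed never goes down to its stop, and leave the things beside it where they are. Finish with the hand lifted clear and the bed back up.

Things in the scene. Friction and masses are not known exactly. Their poses are not given: they have to be found in the camera images.
- roller_unit: the roller unit, fixed to the table: grey base plate 236 x 94 x 10 mm carrying a sprung bed with a row of 8 white rollers. Origin at the centre of the plate's underside, on the table; its x runs along the row from the red end plate to the grey end plate, z up
- row_start (a point): point on top of roller 1, in the middle of its length, the roller beside the red end plate; about 63 mm above the table with the bed up. It moves down with the bed
- row_finish (a point): the same point on top of roller 8, beside the grey end plate, 168 mm from row_start. The rollers are 22 mm in diameter, 64 mm long across the row, 24 mm apart from axle to axle; their side rails stand 5 mm and the two end plates 6 mm lower than the roller tops
- bed (a joint): how far the bed with all its rollers is pushed down, in m: 0 is up (as found), 0.014 is its stop. It is sprung: about 0.5 N starts it, then 0.6 N more per mm (about 4 N at 6 mm, 9 N at the stop)
- roller_1 (a joint): turn of roller 1 in rad, counted from the red end, 0 as found; grows when its top moves toward the grey end. The rollers are white with dark lines along them, turn easily and stop where they are left
- roller_2 (a joint): turn of roller 2 in rad, as for roller 1
- roller_3 (a joint): turn of roller 3 in rad, as for roller 1
- roller_4 (a joint): turn of roller 4 in rad, as for roller 1
- roller_5 (a joint): turn of roller 5 in rad, as for roller 1
- roller_6 (a joint): turn of roller 6 in rad, as for roller 1
- roller_7 (a joint): turn of roller 7 in rad, as for roller 1
- roller_8 (a joint): turn of roller 8 in rad, as for roller 1
- cutter: loose blue box cutter, 138 x 18 x 11 mm, lying along the row on one side, about 80 mm from it; origin under its centre
- peg: loose wooden clip peg, 72 x 15 x 12 mm, lying beside the row on the other side; origin under its centre
- stamp: loose date stamp with a round reddish knob, 32 x 48 x 77 mm high, standing beside the row on the peg's side; origin under its centre

How it is judged:
On the way, in this order (a step that is already met when the one before it is completed fails the run):
1. the roller by the red end has turned toward the grey end (value of joint roller_1 above 0.5 rad).
2. after it the fourth roller has turned (value of joint roller_4 above 0.5 rad).
3. and then the last roller, by the grey end (value of joint roller_8 above 0.5 rad).
At the end, for the whole second after the job is handed in: every roller stands turned by more than 0.5 rad (about a twelfth of a turn) toward the grey end and is at rest, the bed is up within 2 mm, and the cutter, peg and stamp are within 15 mm of where they were (value of joint each of roller_1, roller_2, roller_3, roller_4, roller_5, roller_6, roller_7, roller_8 above 0.5 rad and velocity of joint roller_1 between -0.2 and 0.2 rad/s and velocity of joint roller_2 between -0.2 and 0.2 rad/s and velocity of joint roller_3 between -0.2 and 0.2 rad/s and velocity of joint roller_4 between -0.2 and 0.2 rad/s and velocity of joint roller_5 between -0.2 and 0.2 rad/s and velocity of joint roller_6 between -0.2 and 0.2 rad/s and velocity of joint roller_7 between -0.2 and 0.2 rad/s and velocity of joint roller_8 between -0.2 and 0.2 rad/s and value of joint bed below 0.002 m and distance of each of cutter, peg, stamp from where it was at the start of the episode below 0.015 m); the robot touches nothing.
It fails at once if the bed is pushed down to its stop (more than 13 mm) (value of joint bed above 0.013 m).
It fails at once if the fingers push on the unit with more than 20 N (contact force between the fingers and roller_unit above 20 N).
It fails at once if the box cutter is moved or lifted by more than 15 mm (distance of cutter from where it was at the start of the episode above 0.015 m).
It fails at once if the peg is moved or lifted by more than 15 mm (distance of peg from where it was at the start of the episode above 0.015 m).
It fails at once if the stamp is moved or lifted by more than 15 mm (distance of stamp from where it was at the start of the episode above 0.015 m).
It also fails if it takes over 38 s, if anything falls off the work surface, if the arm or the gripper's body presses on something with over 40 N, if the wrist force passes 120 N, or if a joint passes its speed limit or range.

ROBOT

A 6-joint arm with a two-finger parallel gripper is mounted at the origin on a cart in front of the work surface, level with it; the furniture and walls round the work are solid. World frame = base frame: x ahead of the robot, y to its left, z up, the work surface at z = 0. Lengths are in m, angles in rad, forces in N, time in s.
With the tool pointing down it reaches from about 0.35 to 0.775 m from the base axis. Payload 5.5 kg.
Tool frame: the origin (TCP) lies at the very end of the fingers, on their centre line; the grasp point (between the pads) lies 19 mm behind it; z points along the fingers, y is the line along which they close (so a half turn about z gives the same grasp; the last joint's range is limited). The gripper opens to 85 mm and grips with 20 to 120 N. Pads are 22 mm wide; open, the fingers measure 114 mm over their backs; the gripper's body (76 mm by 85 mm) begins 54 mm behind the grasp point. The pads swing forward as they close: fully open they stand 13 mm farther back than shut.
Start: joints at [-1.257, 0.313, 0.046, 1.304, 0, 1.431], TCP at [0.252, -0.517, 0.231] pointing down, gripper open.
Joint ranges: [-2.76, 2.76], [-0.86, 1.69], [-1.03, 1.26], [-2.2, 2.34], [-1.47, 1.5], [-3.14, 3.14]. Speed limits (rad/s): [2.57, 2.57, 3.14, 3.14, 3.14, 3.14].

INTERFACE

Orientations are given as a unit quaternion [w, x, y, z].
In Python, from workcell import get_state, read_camera, hand_in gives the robot as it stands.
- The arm moves only by the tool send_rows, never from a script. Its argument "increments" is a list of rows, each an object of numbers: "dx", "dy", "dz": the shift along the world's x, y, z in units of 25 mm (1.0 is 25 mm); "roll": the turn about the world's z in units of 8 degrees (1.0 is 8 degrees); "claw": the opening, from -1 (shut) to 1 (fully open). In form: [{"dx": .., "dy": .., "dz": .., "roll": .., "claw": ..}, ...]. A call has exactly 5 rows; each row is the pose to reach, as a shift and turn from the pose commanded when the call began; what a row does not reach only later rows make up. A row lasts 1/8 s, in which the tool goes at most 62.5 mm and 10.7 degrees, less where a joint would pass 70% of its speed; a pose out of reach is approached as far as the arm can. A call with a gripper value outside its range is refused whole. The fingers move at their own pace and stop on an object; "grip_force" is the grip in N (left out, the last holds). Time passes only in rows, so rows that repeat a pose let the fingers close, or fill a call up. It gives the time, the measured TCP pose, the force, the opening and the grip force at its end, in the units of the state.
- get_state(): the state, without advancing time (a new reading comes with each control period).
- read_camera(name): name is "side" or "top"; returns a dict with "image" (420x560x3 uint8, blue, green, red), "fx", "fy", "cx", "cy" (pixels), "dist_coeffs" ([k1, k2, p1, p2, k3] as OpenCV has them; the pictures are not rectified), "world_to_cam" (4x4, takes a point from world to camera coordinates). Camera axes: x right, y up, looking along -z (the intrinsics and any distortion apply to the point x, -y, -z); pixel columns grow to the right and rows downward; lengths in m; the calibration is good to about 2 mm. A picture is of the moment at which its call begins. There is no depth.
- hand_in(): hands the job in; it is judged then, once.
The state is a dict: "clock": time; "joint_pos": joint angles; "qvel": joint speeds; "tau": joint torques, N m; "tcp_pos": TCP position; "orientation": TCP orientation; "wrist_force": force on the tool from outside, world axes, zero at the start; "ft_torque": the same for the moment, N m; "finger_gap": finger opening in m; "grip_force": force on a finger pad.
Only numpy, scipy, OpenCV 4.12 (cv2) and the standard library are available. Lean on these libraries where they do the work, as an engineer would, in place of code of your own. Each camera call takes 0.05 s, during which the arm holds its last target. There are 200 camera calls.

## Working session

There is one attempt and no reset: what is moved stays moved. The work goes in short steps, Python scripts to look and compute and a tool call to move; the robot and the scene stay as the last step left them, time stands still between calls to the robot, and variables do not carry over. Pictures are saved under pics/ and viewed, at most 10 in all, crops included, and the job is handed in when it is done.

Besides the shell and the picture viewer there is one more tool, called after ">>>" by a JSON object that holds its "api" and its "payload". send_rows: Moves the arm, as the interface text tells. Its arguments: {"type":"object","properties":{"increments":{"type":"array","items":{"type":"object","properties":{"dx":{"type":"number"},"dy":{"type":"number"},"dz":{"type":"number"},"roll":{"type":"number"},"claw":{"type":"number"}}}},"grip_force":{"type":"number"}},"required":["increments"]}

```bash
mkdir -p pics; cat > h.py <<'E'
import numpy as np,cv2
from workcell import *
def ray(c,u,v):
    K=np.array([[c["fx"],0,c["cx"]],[0,c["fy"],c["cy"]],[0,0,1.]])
    p=cv2.undistortPoints(np.array([[[u,v]]],float),K,np.array(c["dist_coeffs"],float))[0,0]
    T=np.array(c["world_to_cam"]);R=T[:3,:3];o=-R.T@T[:3,3]
    return o,R.T@np.array([p[0],-p[1],-1.])
def at_z(c,u,v,z):
    o,d=ray(c,u,v);return o+d*(z-o[2])/d[2]
def proj(c,P):
    K=np.array([[c["fx"],0,c["cx"]],[0,c["fy"],c["cy"]],[0,0,1.]])
    T=np.array(c["world_to_cam"]);q=(T[:3,:3]@np.atleast_2d(P).T).T+T[:3,3]
    q=q*[1,-1,-1]
    return cv2.projectPoints(q.reshape(-1,1,3),np.zeros(3),np.zeros(3),K,np.array(c["dist_coeffs"],float))[0][:,0]
E
python3 - <<'E'
from h import *
import pickle
for n in("top","side"):
    c=read_camera(n);pickle.dump(c,open(n+".pkl","wb"));cv2.imwrite(f"pics/{n}0.png",c["image"])
    T=np.array(c["world_to_cam"]);print(n,-T[:3,:3].T@T[:3,3])
s=get_state();print(s["tcp_pos"],s["orientation"],s["clock"],s["finger_gap"])
E
```

```text
top [4.34770014e-01 2.19795549e-04 9.19782479e-01]
side [ 0.34381848 -0.64137799  0.56606517]
[ 0.25193628 -0.51637138  0.23049524] [-8.12647511e-04  9.74371965e-01  2.24941345e-01 -6.40414236e-05] 0.1 0.08536682721748352
```

View pics/top0.png

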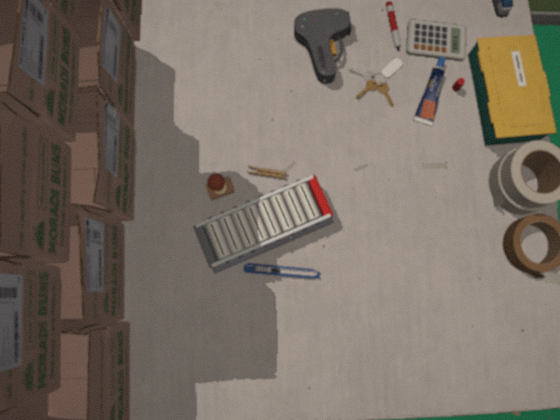

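View pics/side0.png

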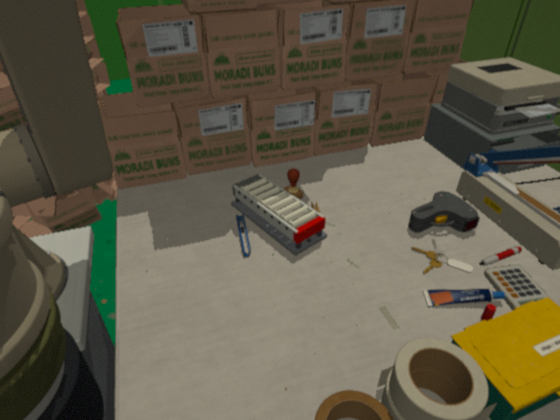

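The top view shows the unit with its red end near (319,197) and grey end near (206,243). The stamp is at (218,184), the peg at (268,172) and the cutter at (282,271). I'll enlarge both views to get precise corners.

```bash
python3 - <<'E'
import pickle
from h import *
t=pickle.load(open("top.pkl","rb"));s=pickle.load(open("side.pkl","rb"))
a=cv2.resize(t["image"][160:290,185:345],None,fx=5,fy=5,interpolation=cv2.INTER_CUBIC)[:600]
a=cv2.resize(t["image"][165:285,185:345],None,fx=5,fy=5,interpolation=cv2.INTER_CUBIC)
cv2.imwrite("pics/tc.png",cv2.convertScaleAbs(a,alpha=1.4))
b=cv2.resize(s["image"][160:260,220:340],None,fx=6,fy=6,interpolation=cv2.INTER_CUBIC)
cv2.imwrite("pics/sc.png",cv2.convertScaleAbs(b,alpha=1.4))
for p in((319,197),(206,243)):print(at_z(t,*p,.057))
for p in((218,184),(268,172),(282,271)):print(at_z(t,*p,.01))
E
```

```text
[ 0.59437229 -0.0539259   0.057     ]
[0.51953207 0.14289225 0.057     ]
[0.63281225 0.12821658 0.01      ]
[0.65268014 0.03536423 0.01      ]
[0.47043147 0.01412237 0.01      ]
```

View pics/tc.png

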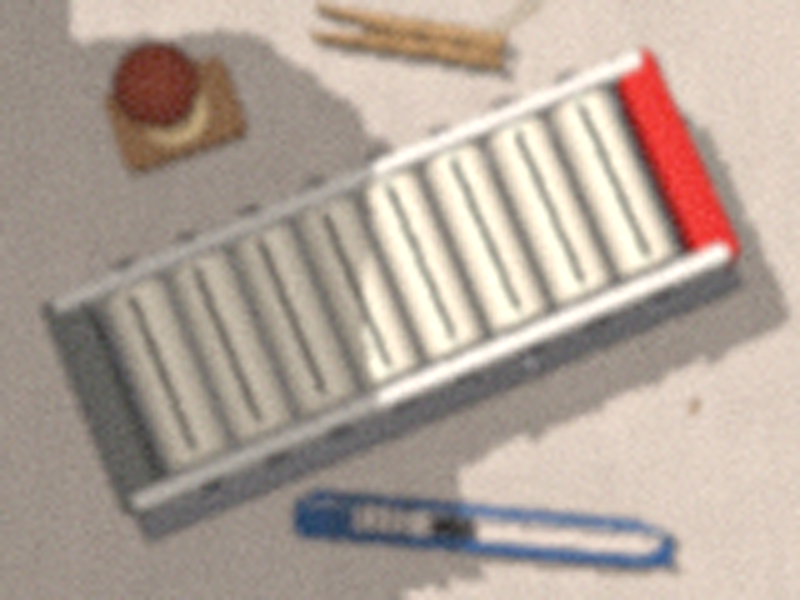

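View pics/sc.png

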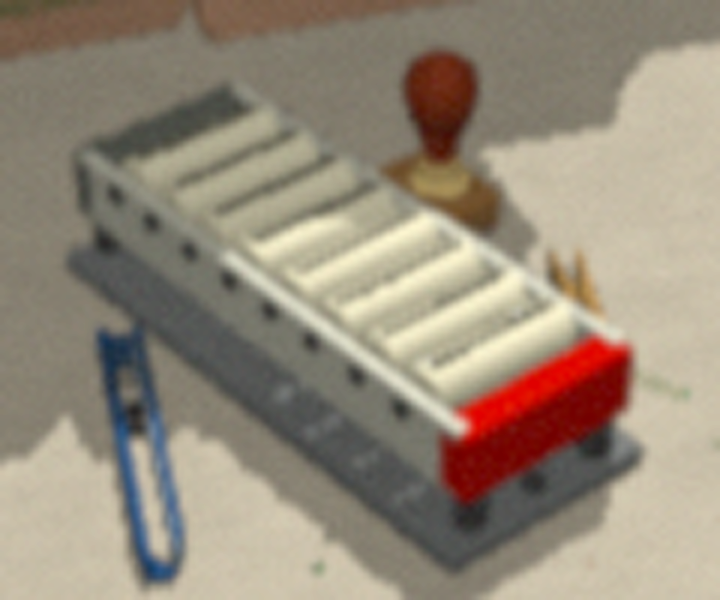

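The top crop shows roller 1's centre at about (615,180) and roller 8's at about (165,374). In the side crop the red plate is at (540,420) and the grey end at (170,130).

```bash
python3 - <<'E'
import pickle
from h import *
t=pickle.load(open("top.pkl","rb"));s=pickle.load(open("side.pkl","rb"))
f=lambda x,y:at_z(t,185+(x+.5)/5-.5,165+(y+.5)/5-.5,.063)
g=lambda x,y,z:at_z(t,185+(x+.5)/5-.5,165+(y+.5)/5-.5,z)
a=f(615,180);b=f(165,374);d=b-a
print("rollers",a,b,np.linalg.norm(d),np.degrees(np.arctan2(d[1],d[0])))
k=[g(*p,.058) for p in((645,52),(738,250),(50,308),(135,507))]
r=(k[0]+k[1])/2;e=(k[2]+k[3])/2;q=e-r
print("frame",r,e,np.linalg.norm(q),np.degrees(np.arctan2(q[1],q[0])),(r+e)/2,(a+b)/2)
m=(r+e)/2;u=q/np.linalg.norm(q);m[2]=.063
P=np.array([m-.084*u,m+.084*u]);print("start/finish",P)
v=np.array([-u[1],u[0],0])
pl=np.array([m+sx*.118*u+sy*.047*v for sx in(-1,1) for sy in(-1,1)]);pl[:,2]=.010
ends=np.array([p+sy*.032*v for p in P for sy in(-1,1)])
for nm,c,x0,y0,sc in(("top",t,185,165,5),("side",s,220,160,6)):
    print(nm,((proj(c,np.vstack([P,ends,pl]))-[x0,y0])*sc).round().tolist())
E
```

```text
rollers [ 0.58752627 -0.03373021  0.063     ] [0.52463072 0.12191124 0.063     ] 0.16786932913475616 112.00390032902106
frame [ 0.59811597 -0.06067905  0.058     ] [0.51443264 0.1478951  0.058     ] 0.22473557470081865 111.86145657000871 [0.55627431 0.04360802 0.058     ] [0.55607849 0.04409051 0.063     ]
start/finish [[ 0.58755284 -0.03435128  0.063     ]
 [ 0.52499577  0.12156733  0.063     ]]
top [[615.0, 178.0], [164.0, 371.0], [577.0, 94.0], [653.0, 262.0], [129.0, 286.0], [199.0, 457.0], [643.0, 52.0], [748.0, 284.0], [51.0, 304.0], [147.0, 543.0]]
side [[483.0, 326.0], [191.0, 125.0], [550.0, 290.0], [413.0, 363.0], [256.0, 97.0], [124.0, 155.0], [639.0, 435.0], [444.0, 550.0], [238.0, 159.0], [53.0, 243.0]]
```

>>> {"api": "send_rows", "payload": {"increments": [{"dx":1.2,"dy":1.7,"dz":0,"roll":1,"claw":-1},{"dx":2.5,"dy":3.5,"dz":0,"roll":2,"claw":-1},{"dx":3.8,"dy":5.3,"dz":0,"roll":3,"claw":-1},{"dx":5.1,"dy":7.1,"dz":0,"roll":4,"claw":-1},{"dx":6.4,"dy":8.9,"dz":0,"roll":5,"claw":-1}], "grip_force": 20}}

```text
clock: 0.72
tcp_pos: [0.4127, -0.2927, 0.231]
orientation: [-0.0, 0.838, 0.546, 0.0]
wrist_force: [0.3, -1.3, -0.6]
finger_gap: -0.0002
grip_force: 0.0
```

>>> {"api": "send_rows", "payload": {"increments": [{"dx":1.4,"dy":2,"dz":0,"roll":1.1,"claw":-1},{"dx":2.8,"dy":4,"dz":0,"roll":2.3,"claw":-1},{"dx":4.3,"dy":6,"dz":0,"roll":3.5,"claw":-1},{"dx":5.7,"dy":8,"dz":0,"roll":4.7,"claw":-1},{"dx":7.16,"dy":10,"dz":0,"roll":5.74,"claw":-1}]}}

```text
clock: 1.35
tcp_pos: [0.5918, -0.0425, 0.231]
orientation: [-0.0, 0.558, 0.83, -0.0]
wrist_force: [1.4, -1.1, -0.3]
finger_gap: 0.0002
grip_force: 0.0
```

>>> {"api": "send_rows", "payload": {"increments": [{"dz":-1,"claw":-1},{"dz":-2,"claw":-1},{"dz":-3,"claw":-1},{"dz":-4,"claw":-1},{"dz":-4.8,"claw":-1}]}}

```text
schema error: expected keys dx, dy, dz, roll, claw
```

```bash
python3 - <<'E'
from h import *
s=get_state();print(s["tcp_pos"],s["orientation"],s["clock"],s["finger_gap"],s["wrist_force"],s["joint_pos"])
c=read_camera("side");b=cv2.resize(c["image"][130:270,200:360],None,fx=4,fy=4,interpolation=cv2.INTER_CUBIC)
d=read_camera("top");a=cv2.resize(d["image"][165:285,185:345],None,fx=4,fy=4,interpolation=cv2.INTER_CUBIC)
cv2.imwrite("pics/s1.png",cv2.convertScaleAbs(b,alpha=1.4))
print((proj(c,[s["tcp_pos"]])-[200,130])*4)
E
```

```text
[ 0.5918109  -0.04247417  0.23098866] [-1.13967905e-04  5.57662851e-01  8.30067539e-01 -1.11869985e-04] 1.35 0.0002384045795222226 [ 1.4073613  -1.05822626 -0.28225927] [-2.06828197e-01  3.49734737e-01  9.68529038e-02  1.31820974e+00
 -1.21835442e-04  9.76306869e-01]
[[427.59068036  51.62848608]]
```

View pics/s1.png

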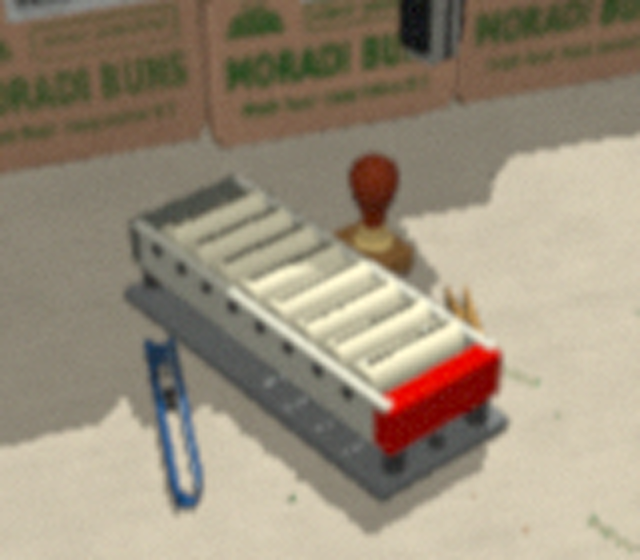

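The shut fingertips appear at about (430,57), close to the predicted (428,52), and the scene is unchanged. Next I descend.

>>> {"api": "send_rows", "payload": {"increments": [{"dx":0,"dy":0,"dz":-1.2,"roll":0,"claw":-1},{"dx":0,"dy":0,"dz":-2.6,"roll":0,"claw":-1},{"dx":0,"dy":0,"dz":-4,"roll":0,"claw":-1},{"dx":0,"dy":0,"dz":-5.2,"roll":0,"claw":-1},{"dx":0,"dy":0,"dz":-5.8,"roll":0,"claw":-1}]}}

```text
clock: 2.08
tcp_pos: [0.5894, -0.0445, 0.0842]
orientation: [-0.002, 0.56, 0.828, -0.001]
wrist_force: [-1.2, -0.6, -0.1]
finger_gap: 0.0
grip_force: 0.0
```

```bash
python3 - <<'E'
from h import *
s=get_state();print(s["tcp_pos"],s["wrist_force"])
c=read_camera("side");b=cv2.resize(c["image"][160:260,240:360],None,fx=6,fy=6,interpolation=cv2.INTER_CUBIC)
cv2.imwrite("pics/s2.png",cv2.convertScaleAbs(b,alpha=1.4))
E
```

```text
[ 0.58938365 -0.04454884  0.08420266] [-1.19267804 -0.55745349 -0.09771069]
```

View pics/s2.png

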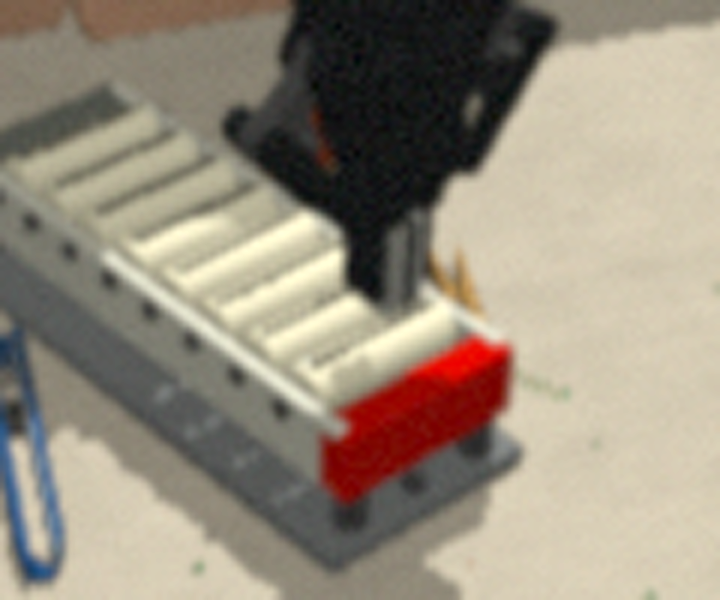

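>>> {"api": "send_rows", "payload": {"increments": [{"dx":0,"dy":0,"dz":-0.5,"roll":0,"claw":-1},{"dx":0,"dy":0,"dz":-0.8,"roll":0,"claw":-1},{"dx":0,"dy":0,"dz":-0.95,"roll":0,"claw":-1},{"dx":0,"dy":0,"dz":-1.02,"roll":0,"claw":-1},{"dx":0,"dy":0,"dz":-1.02,"roll":0,"claw":-1}]}}

```text
clock: 2.75
tcp_pos: [0.5913, -0.0444, 0.0613]
orientation: [0.0, 0.56, 0.829, 0.0]
wrist_force: [-1.1, -0.3, 2.0]
finger_gap: -0.0002
grip_force: 0.7
```

>>> {"api": "send_rows", "payload": {"increments": [{"dx":0,"dy":0,"dz":-0.08,"roll":0,"claw":-1},{"dx":-0.1,"dy":0.25,"dz":-0.08,"roll":0,"claw":-1},{"dx":-0.2,"dy":0.5,"dz":-0.08,"roll":0,"claw":-1},{"dx":-0.3,"dy":0.75,"dz":-0.08,"roll":0,"claw":-1},{"dx":-0.4,"dy":1,"dz":-0.08,"roll":0,"claw":-1}]}}

```text
clock: 3.38
tcp_pos: [0.5811, -0.0188, 0.059]
orientation: [0.0, 0.56, 0.829, 0.0]
wrist_force: [0.4, -1.5, 2.2]
finger_gap: 0.0002
grip_force: 1.5
```

```bash
python3 - <<'E'
from h import *
s=get_state();print(s["tcp_pos"],s["wrist_force"])
c=read_camera("side");b=cv2.resize(c["image"][160:260,240:360],None,fx=6,fy=6,interpolation=cv2.INTER_CUBIC)
cv2.imwrite("pics/s3.png",cv2.convertScaleAbs(b,alpha=1.4))
E
```

```text
[ 0.58110407 -0.01880563  0.05901178] [ 0.40992314 -1.47111847  2.1844673 ]
```

View pics/s3.png

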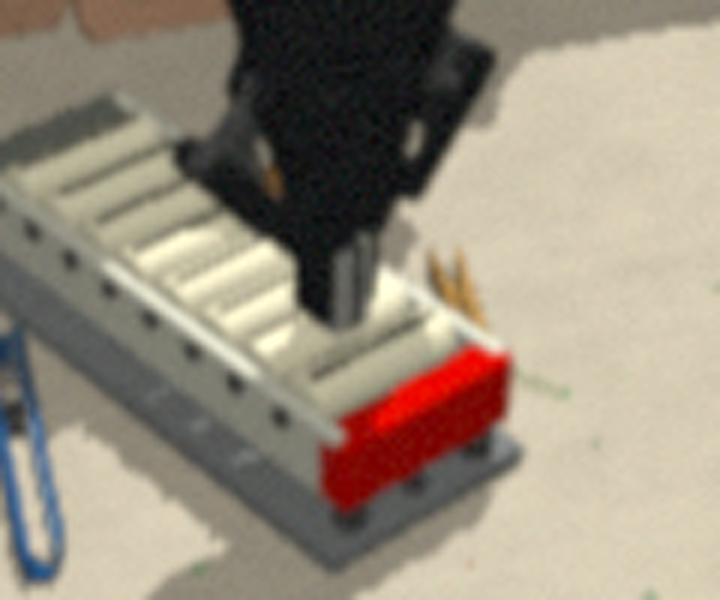

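The fingertip is at (340,320) on roller 2. The bed is down a few mm, and roller 1's line at about (370,365) has turned off its top. I'll keep stroking.

>>> {"api": "send_rows", "payload": {"increments": [{"dx":-0.1,"dy":0.25,"dz":0,"roll":0,"claw":-1},{"dx":-0.2,"dy":0.5,"dz":0,"roll":0,"claw":-1},{"dx":-0.3,"dy":0.75,"dz":0,"roll":0,"claw":-1},{"dx":-0.4,"dy":1,"dz":0,"roll":0,"claw":-1},{"dx":-0.5,"dy":1.25,"dz":0,"roll":0,"claw":-1}]}}

```text
clock: 4.05
tcp_pos: [0.5686, 0.0124, 0.0589]
orientation: [0.0, 0.56, 0.829, 0.0]
wrist_force: [0.9, 0.3, 2.9]
finger_gap: -0.0001
grip_force: 1.5
```

>>> {"api": "send_rows", "payload": {"increments": [{"dx":-0.1,"dy":0.25,"dz":0,"roll":0,"claw":-1},{"dx":-0.2,"dy":0.5,"dz":0,"roll":0,"claw":-1},{"dx":-0.3,"dy":0.75,"dz":0,"roll":0,"claw":-1},{"dx":-0.4,"dy":1,"dz":0,"roll":0,"claw":-1},{"dx":-0.5,"dy":1.25,"dz":0,"roll":0,"claw":-1}]}}

```text
clock: 4.68
tcp_pos: [0.5559, 0.0436, 0.0588]
orientation: [0.0, 0.56, 0.829, -0.0]
wrist_force: [1.4, -0.7, 1.6]
finger_gap: -0.0
grip_force: 1.3
```

>>> {"api": "send_rows", "payload": {"increments": [{"dx":-0.1,"dy":0.25,"dz":0,"roll":0,"claw":-1},{"dx":-0.2,"dy":0.5,"dz":0,"roll":0,"claw":-1},{"dx":-0.3,"dy":0.75,"dz":0,"roll":0,"claw":-1},{"dx":-0.4,"dy":1,"dz":0,"roll":0,"claw":-1},{"dx":-0.5,"dy":1.25,"dz":0,"roll":0,"claw":-1}]}}

```text
clock: 5.3
tcp_pos: [0.5434, 0.0748, 0.0588]
orientation: [0.0, 0.56, 0.829, 0.0]
wrist_force: [0.0, 0.0, 2.7]
finger_gap: 0.0001
grip_force: 1.5
```

>>> {"api": "send_rows", "payload": {"increments": [{"dx":-0.1,"dy":0.25,"dz":0,"roll":0,"claw":-1},{"dx":-0.2,"dy":0.5,"dz":0,"roll":0,"claw":-1},{"dx":-0.3,"dy":0.75,"dz":0,"roll":0,"claw":-1},{"dx":-0.4,"dy":1,"dz":0,"roll":0,"claw":-1},{"dx":-0.5,"dy":1.25,"dz":0,"roll":0,"claw":-1}]}}

```text
clock: 5.92
tcp_pos: [0.5309, 0.1061, 0.0588]
orientation: [-0.0, 0.56, 0.829, -0.0]
wrist_force: [0.6, -0.6, 1.7]
finger_gap: -0.0
grip_force: 1.3
```

>>> {"api": "send_rows", "payload": {"increments": [{"dx":-0.1,"dy":0.25,"dz":0,"roll":0,"claw":-1},{"dx":-0.2,"dy":0.5,"dz":0,"roll":0,"claw":-1},{"dx":-0.3,"dy":0.75,"dz":0,"roll":0,"claw":-1},{"dx":-0.37,"dy":0.92,"dz":0,"roll":0,"claw":-1},{"dx":-0.4,"dy":1,"dz":0.2,"roll":0,"claw":-1}]}}

```text
clock: 6.55
tcp_pos: [0.5202, 0.1309, 0.0634]
orientation: [-0.001, 0.56, 0.829, -0.0]
wrist_force: [0.8, 0.8, 0.7]
finger_gap: 0.0003
grip_force: 0.0
```

>>> {"api": "send_rows", "payload": {"increments": [{"dx":-0.02,"dy":0.05,"dz":0.5,"roll":0,"claw":-1},{"dx":-0.02,"dy":0.05,"dz":1.5,"roll":0,"claw":-1},{"dx":-0.02,"dy":0.05,"dz":3,"roll":0,"claw":-1},{"dx":-0.02,"dy":0.05,"dz":4.5,"roll":0,"claw":-1},{"dx":-0.02,"dy":0.05,"dz":6,"roll":0,"claw":-1}]}}

```text
clock: 7.18
tcp_pos: [0.5202, 0.1317, 0.2157]
orientation: [0.0, 0.56, 0.829, 0.0]
wrist_force: [1.3, -0.3, -0.3]
finger_gap: 0.0001
grip_force: 0.0
```

>>> {"api": "send_rows", "payload": {"increments": [{"dx":0,"dy":-1.5,"dz":0.5,"roll":0,"claw":-1},{"dx":0,"dy":-3.5,"dz":0.5,"roll":0,"claw":-1},{"dx":0,"dy":-5.5,"dz":0.5,"roll":0,"claw":-1},{"dx":0,"dy":-7.5,"dz":0.5,"roll":0,"claw":-1},{"dx":0,"dy":-9.5,"dz":0.5,"roll":0,"claw":-1}]}}

```text
clock: 7.8
tcp_pos: [0.5201, -0.1072, 0.2271]
orientation: [0.0, 0.56, 0.829, 0.0]
wrist_force: [-0.2, -0.6, 1.6]
finger_gap: 0.0002
grip_force: 0.0
```

```bash
python3 - <<'E'
from h import *
s=get_state();print(s["tcp_pos"],s["wrist_force"])
c=read_camera("top");b=cv2.resize(c["image"][165:285,185:345],None,fx=5,fy=5,interpolation=cv2.INTER_CUBIC)
cv2.imwrite("pics/t4.png",cv2.convertScaleAbs(b,alpha=1.4))
c=read_camera("side");b=cv2.resize(c["image"][160:260,220:340],None,fx=6,fy=6,interpolation=cv2.INTER_CUBIC)
cv2.imwrite("pics/s4.png",cv2.convertScaleAbs(b,alpha=1.4))
E
```

```text
[ 0.5201371  -0.10717703  0.22707606] [-0.16297108 -0.60983216  1.60210852]
```

View pics/t4.png

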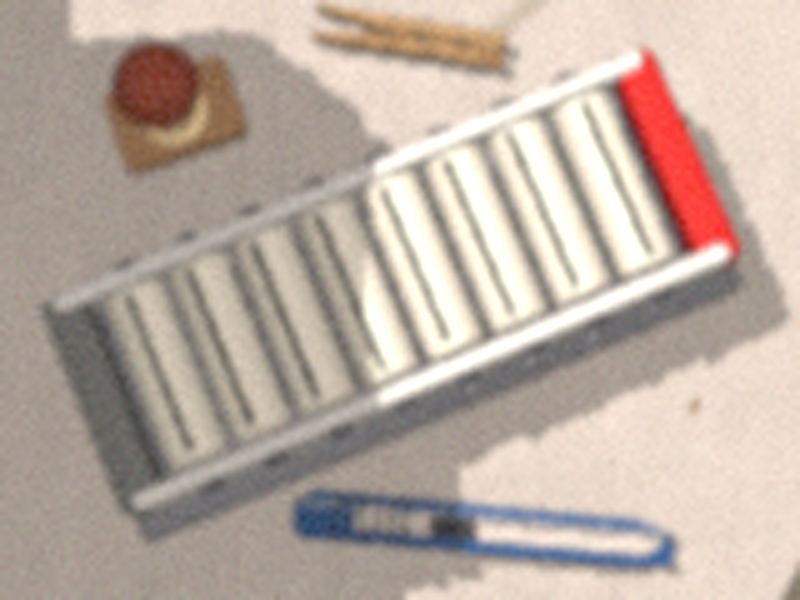

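View pics/s4.png

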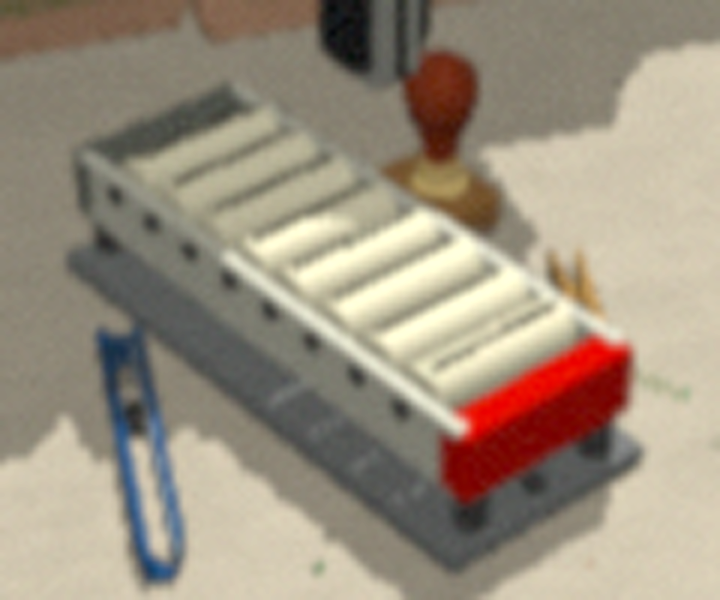

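The top view shows lines on rollers 2–8 about 5 px toward grey and roller 1's about 4 px toward red. That matches about 2.2 rad and 1.8 rad of rolling, taken modulo the 2.09 rad line spacing I infer, not a small slip. The bed is up, and the cutter, peg and stamp have not moved.

```bash
python3 -c "
from workcell import hand_in;print(hand_in())"
```

```text
the job is handed in; nothing more can be done
None
```

I stroked all eight rollers from the red end to the grey end with a light touch (about 2–3 N, bed down roughly 4–5 mm) and handed the job in with the hand lifted, the bed up and nothing beside it moved; no verdict came back, and the roller turn (about 2 rad each) is inferred from line shifts in the pictures and the contact travel, not measured.

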